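# Screw the tin-oiler's spray head down until it faces the loaf tin

## Robot

A 6-joint arm with a two-finger parallel gripper is mounted at the origin on the work surface. World frame = base frame: x ahead of the robot, y to its left, z up, the work surface at z = 0. Lengths are in mm, angles in rad, forces in N, time in s.
With the tool pointing down it reaches from about 350 to 975 mm from the base axis. Payload 7.1 kg.
Tool frame: the origin (TCP) lies at the very end of the fingers, on their centre line; the grasp point (between the pads) lies 19 mm behind it; y points along the fingers, x is the direction in which the jaws open and shut, and the axes are right-handed (so a half turn about y gives the same grasp; the last joint's range is limited). The gripper opens to 88 mm and grips with 3 to 60 N. Pads are 20 mm wide; open, the fingers measure 115 mm over their backs; the gripper's body (75 mm by 178 mm) begins 61 mm behind the grasp point.
Start: joints at [1.263, 0.423, 1.63, -0, 1.089, -0.019], TCP at [177.97, 599.109, 222.675] pointing down, gripper open.
Joint ranges: [-3, 3], [-0.9, 2.11], [0.09, 2.58], [-1.31, 4.45], [0.11, 2.69], [-2.54, 2.54]. Speed limits (rad/s): [2.39, 2.39, 3.01, 3.14, 3.14, 3.14].

## Interface

Orientations are given as a rotation vector (axis times angle).
In Python, from workcell import ctrl gives the robot as it stands. The module is installed in compiled form; this text tells all that it offers.
- The arm moves only by the tool carry_out, never from a script. Its arguments are lists of equal length, an entry for each row: "delta_pos": the shift along the tool's x, y, z in cm, a list of three; "rotation": the turn, a rotation vector about the tool's x, y, z in rad, a list of three. In form: {"delta_pos": [[dx, dy, dz], ...], "rotation": [[wx, wy, wz], ...]}. A call has 1 to 12 rows; each row is the pose to reach, as a shift and turn from the pose commanded when the call began, along the tool's axes at that moment; what a row does not reach only later rows make up. A row lasts 1/12 s, in which the tool goes at most 41.7 mm and 7.16 degrees, less where a joint would pass 70% of its speed; a pose out of reach is approached as far as the arm can. A call with a gripper value outside its range is refused whole. "hand" is the closure in counts, from 0 (fully open) to 255 (shut), set as the call begins (left out, the last holds). The fingers move at their own pace and stop on an object; the grip force is fixed at half the most. Time passes only in rows, so rows that repeat a pose let the fingers close. It gives the time, the measured TCP pose, the force and the opening at its end, in the units of the state.
- ctrl.get_obs(): the state, without advancing time (a new reading comes with each control period).
- ctrl.get_image(name): name is "scene" or "top" or "wrist"; returns the picture (384x512x3 uint8, red, green, blue); there is no depth.
- ctrl.camera_info(name): a dict with "fov_y" (degrees; the focal length in pixels is half the picture's height over the tangent of half this angle, whatever the lens; pixels are square), "cx", "cy" (the principal point, pixels), "R" (3x3) and "t" (3): a world point X has camera coordinates R X + t; the wrist camera has in their place "T_tool_cam" (4x4, takes a point from camera to tool coordinates, whose origin is the TCP and whose axes are the tool frame's). Camera axes: x right, y down, z forward; pixel columns grow to the right and rows downward; lengths in mm; the calibration is good to about 2 mm. A picture is of the moment at which its call begins: read the wrist's pose just before it. camera_info takes no time and is no camera call.
- ctrl.close_job(): hands the job in, once; it reports no verdict.
The state is a dict: "t": time; "qpos": joint angles; "qvel": joint speeds; "joint_torque": joint torques, N m; "ee_pos": TCP position; "orientation": TCP orientation; "ft_force": force on the tool from outside, world axes, zero at the start; "moment": the same for the moment, N m; "width": finger opening in mm.
Only numpy, scipy, OpenCV 4.12 (cv2) and the standard library are available. Lean on these libraries where they do the work, as an engineer would, in place of code of your own. Each camera call takes 0.05 s, during which the arm holds its last target.

## Task

Put the loose spray head on the oiling stand with its spout to the left of the tray (as seen looking from the column towards the tin), feel for the riser's key, and let the head drop fully onto it. Then screw it down clockwise, roughly a quarter to a third of a turn, until its spout faces the middle of the loaf tin in the tray, and let go. Press gently, never harder than about 30 N, and do not shift the tin.

Things in the scene. Friction and masses are not known exactly. Their poses are not given: they have to be found in the camera images.
- head: Loose steel spray head, about 0.28 kg, upright on the bench. Origin: centre of its flat underside; z up. A disc 53 mm across, up to 26 mm high, with a wing on top and a flat spout along +x (12 to 24 mm high). In the underside a blind slot, centred, 38 mm long (x), 10.5 mm wide (y), 10 mm deep.
- wing (a point): Middle of the head's upright gripping wing, 45 mm above the head's origin. The wing is 14 mm thick (y), 42 mm long (x) and reaches from 26 to 64 mm high.
- lip (a point): Middle of the spout's 40 mm wide lip, on the head, 69 mm along +x from its axis and 18 mm up: where the oil comes out.
- stand: Tin-oiling stand, fixed. Origin on the column's upright axis at bench height; z up. A low drip tray (aluminium, rim 18 mm high) reaches from x = -75 to +260 mm, y = -130 to +130 mm; the tin stands in it towards +x. Grey column 60 mm across, 85 mm high, with a black rubber seal on it. A head that faces the tin, properly screwed down, has its underside 98 to 100 mm above this origin.
- riser (a point): Point on the axis 100 mm above the stand's origin (it does not turn). About here lies the riser, a steel disc 54 mm across with a brass key bar on top, 34 mm long, 7 mm wide, 8 mm high, centred. At the start the disc's top is 2 to 6 mm above this point; the key's angle is not measured: its length lies 1.15 to 2.25 rad anticlockwise from the stand's +x.
- thread (a point): Point on the axis 85 mm above the stand's origin, the column's top. The riser turns here on a right-hand thread: clockwise from above lowers it, 18 mm per turn; anticlockwise it stops at the key angle 2.45 rad. Turning takes 0.15 N m, plus 0.05 N m per rad as the seal is pressed. It has no stop where the job ends and stays where it is left. A head keyed on it turns and sinks with it.
- tin: Empty dark loaf tin in the tray, loose, 0.7 kg, 190 mm long (y), 100 mm wide (x), 70 mm high. Origin: centre of its underside, 170 to 190 mm from the column's axis, within 0.2 rad of the stand's +x direction.

How it is judged (in metres and radians):
On the way:
1. the head has dropped onto the riser's key (horizontal distance between head and stand below 0.006 m and z of head in the frame of stand below 0.1075 m and angle between head's own z axis and vertical below 0.1 rad), for 0.2 s.
At the end, for the whole second after the job is handed in: The head sits upright on the riser (within 6 mm of the axis, tilt under 0.06 rad), at rest, its underside 96 to 101.8 mm above the stand's origin; the spout points at the tin, its line within 18 mm of the tin's centre; the tin is within 12 mm of its start (horizontal distance between head and stand below 0.006 m and z of head in the frame of stand between 0.096 and 0.1018 m and angle between head's own z axis and vertical below 0.06 rad and x of tin in the frame of head above 0.1 m and y of tin in the frame of head between -0.018 and 0.018 m and linear speed of head below 0.01 m/s and distance of tin from where it was at the start of the episode below 0.012 m); the robot touches nothing.
It fails at once if the head is pressed or forced against the stand with more than 35 N (contact force between head and stand above 35 N).
It fails at once if the tin is shifted by more than 15 mm (distance of tin from where it was at the start of the episode above 0.015 m).
It also fails if it takes over 72 s, if anything falls off the work surface, if the arm or the gripper's body presses on something with over 40 N, if the wrist force passes 120 N, or if a joint passes its speed limit or range.

## Working session

There is one attempt and no reset: what is moved stays moved. The work goes in short steps, Python scripts to look and compute and a tool call to move; the robot and the scene stay as the last step left them, time stands still between calls to the robot, and variables do not carry over. Pictures are saved under pics/ and viewed, and the job is handed in when it is done.

Besides the shell and the picture viewer there is one more tool, called after "Request:" as name(argument=value, ...) on one line, values as JSON. carry_out: Moves the arm, as the interface text tells. Its arguments: {"type":"object","properties":{"delta_pos":{"type":"array","items":{"type":"array","items":{"type":"number"}}},"rotation":{"type":"array","items":{"type":"array","items":{"type":"number"}}},"hand":{"type":"number"}},"required":["delta_pos","rotation"]}

```bash
mkdir -p pics; cat > h.py <<'E'
import numpy as np,cv2
from scipy.spatial.transform import Rotation as Ro
from workcell import ctrl
def save(n,img): cv2.imwrite(f'pics/{n}.png',cv2.cvtColor(img,cv2.COLOR_RGB2BGR))
def pose():
    o=ctrl.get_obs(); T=np.eye(4);T[:3,:3]=Ro.from_rotvec(o['orientation']).as_matrix();T[:3,3]=o['ee_pos'];return T
def cam(name,T=None):
    i=ctrl.camera_info(name); f=192/np.tan(np.radians(i['fov_y'])/2)
    if name=='wrist':
        M=np.linalg.inv(T@np.array(i['T_tool_cam'])); R,t=M[:3,:3],M[:3,3]
    else: R,t=np.array(i['R']),np.array(i['t'])
    return f,i['cx'],i['cy'],R,t
def ray(c,u,v,z):
    f,cx,cy,R,t=c; d=R.T@np.array([(u-cx)/f,(v-cy)/f,1]); o=-R.T@t; return o+d*(z-o[2])/d[2]
def proj(c,X):
    f,cx,cy,R,t=c; p=R@np.array(X,float)+t; return np.array([cx+f*p[0]/p[2],cy+f*p[1]/p[2]])
E
python3 - <<'E'
from h import *
o=ctrl.get_obs(); print(o)
T=pose(); print(T.round(3))
for n in ['scene','top','wrist']:
    print(n,ctrl.camera_info(n)); save(n+'0',ctrl.get_image(n))
E
```

```text
{'t': 0.0, 'qpos': array([ 1.26300615e+00,  4.23839264e-01,  1.63070292e+00, -6.99982347e-06,
        1.08859960e+00, -1.90093435e-02]), 'qvel': array([-0.00204494, -0.00123519,  0.00101329,  0.00074376, -0.00136771,
        0.00104278]), 'joint_torque': array([ 3.45906366e-03, -5.44642246e+01, -2.73660707e+01,  6.45118416e-02,
        2.28686171e-02, -1.17916543e-04]), 'ee_pos': array([177.80077346, 598.5843617 , 221.89760918]), 'orientation': array([-1.33301299, -0.99297332,  0.99506007]), 'ft_force': array([-0.49605794,  0.08301326,  0.06124226]), 'moment': array([0.00443507, 0.01386211, 0.00485987]), 'width': 88.08703637696097}
[[ 2.85000e-01 -0.00000e+00 -9.59000e-01  1.77801e+02]
 [ 9.59000e-01 -1.00000e-03  2.85000e-01  5.98584e+02]
 [-2.00000e-03 -1.00000e+00  0.00000e+00  2.21898e+02]
 [ 0.00000e+00  0.00000e+00  0.00000e+00  1.00000e+00]]
scene {'fov_y': 47.620761371932225, 'cx': 258.1628729984271, 'cy': 189.1256607675152, 'R': array([[-0.87801026,  0.47863181,  0.00309512],
       [ 0.32020049,  0.59216304, -0.73946912],
       [-0.35576626, -0.64827041, -0.67318337]]), 't': array([ 490.4797766 , -116.25035247, 1243.82054837])}
top {'fov_y': 56.048146734140474, 'cx': 257.14144233903517, 'cy': 194.10652507498463, 'R': array([[-0.0228167 , -0.99957277, -0.01826653],
       [-0.99136603,  0.02498167, -0.12872186],
       [ 0.1291232 ,  0.01517181, -0.99151249]]), 't': array([ 12.43424311, 552.58936574, 886.33993047])}
wrist {'fov_y': 63.17065762643035, 'cx': 250.88652986303774, 'cy': 187.6577898379592, 'T_tool_cam': array([[ 9.99999934e-01,  3.12764744e-04,  1.85786792e-04,
         8.04959906e-01],
       [-8.19831686e-05, -3.03812473e-01,  9.52731848e-01,
        -1.62834016e+02],
       [ 3.54425277e-04, -9.52731800e-01, -3.03812427e-01,
         8.39204989e+01],
       [ 0.00000000e+00,  0.00000000e+00,  0.00000000e+00,
         1.00000000e+00]])}
```

View pics/scene0.png

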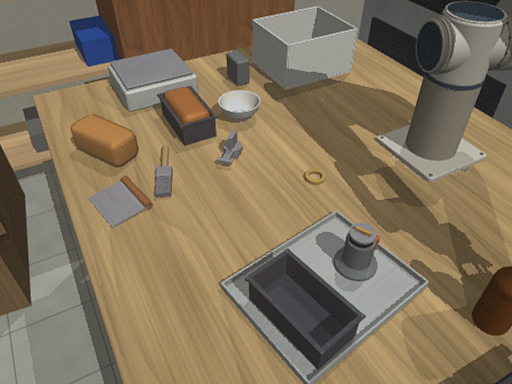

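View pics/top0.png

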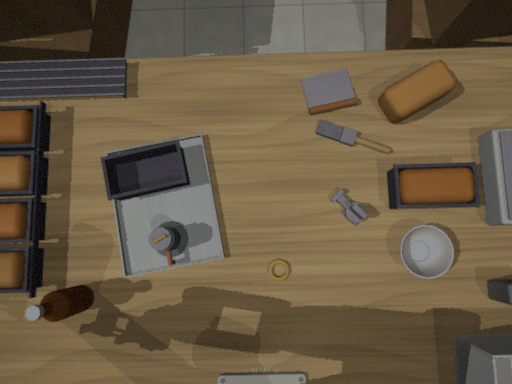

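View pics/wrist0.png

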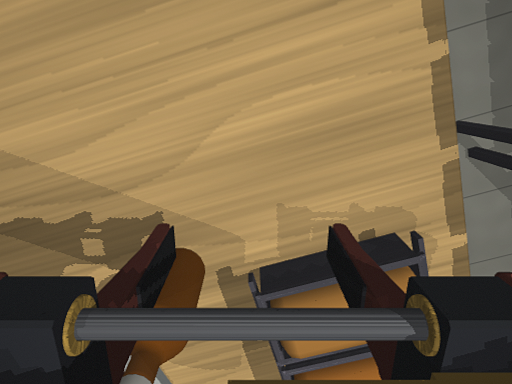

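```bash
python3 - <<'E'
import cv2
t=cv2.imread('pics/top0.png'); s=cv2.imread('pics/scene0.png')
cv2.imwrite('pics/th.png',cv2.resize(t[180:235,315:385],None,fx=10,fy=10,interpolation=cv2.INTER_CUBIC))
cv2.imwrite('pics/ts.png',cv2.resize(t[130:280,95:230],None,fx=4,fy=4,interpolation=cv2.INTER_CUBIC))
cv2.imwrite('pics/ss.png',cv2.resize(s[200:384,215:435],None,fx=3.2,fy=3.2,interpolation=cv2.INTER_CUBIC))
cv2.imwrite('pics/sh.png',cv2.resize(s[120:175,200:260],None,fx=10,fy=10,interpolation=cv2.INTER_CUBIC))
E
```

```text
(no output)
```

View pics/th.png

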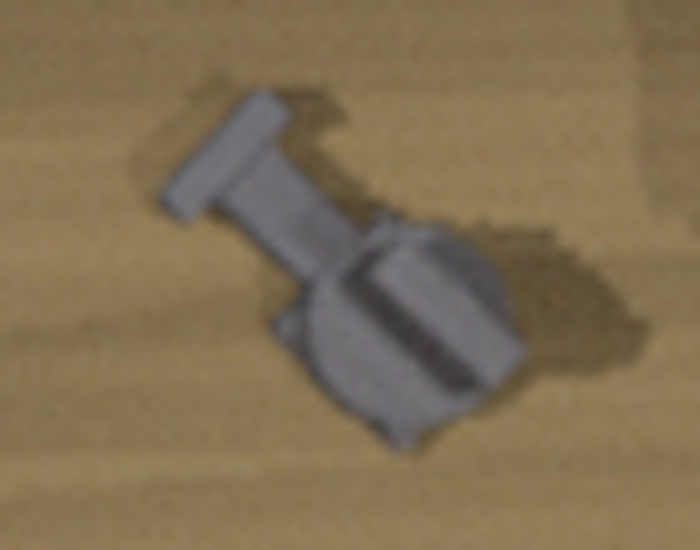

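View pics/ts.png

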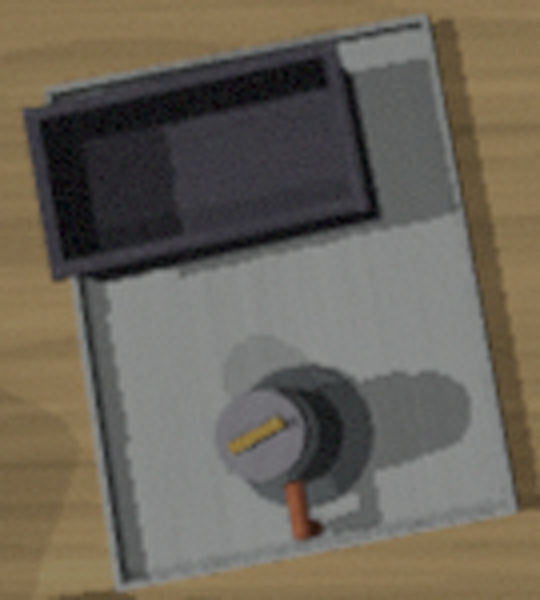

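View pics/ss.png

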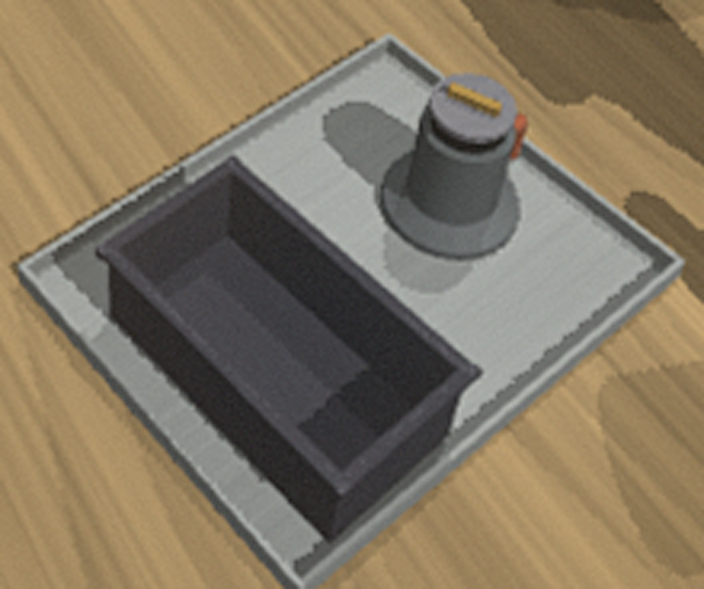

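View pics/sh.png

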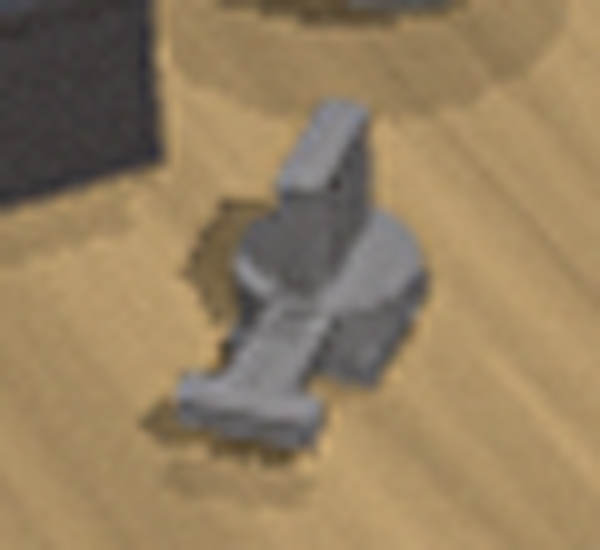

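```bash
python3 - <<'E'
from h import *
c=cam('top')
th=lambda p:((p[0]+.5)/10-.5+315,(p[1]+.5)/10-.5+180)
ts=lambda p:((p[0]+.5)/4-.5+95,(p[1]+.5)/4-.5+130)
w=[ray(c,*th(p),64)[:2] for p in [(370,270),(405,240),(525,352),(487,388)]]
print('wing',np.round(w),np.mean(w,0))
print('wing len dirs', w[0]-w[3],w[1]-w[2], w[0]-w[1])
l=[ray(c,*th(p),24)[:2] for p in [(262,90),(293,113),(183,220),(160,197)]]
print('lip',np.round(l),np.mean(l,0)); d=np.mean(l,0)-np.mean(w,0); print(np.linalg.norm(d),np.arctan2(d[1],d[0]))
for z in (70,):
  t=np.array([ray(c,*ts(p),z)[:2] for p in [(25,110),(335,45),(380,215),(58,278)]]); print('tin',t.round(),t.mean(0),np.linalg.norm(np.diff(t,axis=0),axis=1))
s=np.array([ray(c,*ts(p),18)[:2] for p in [(48,92),(427,15),(517,510),(120,588)]]); print('tray',s.round(),s.mean(0),np.linalg.norm(np.diff(s,axis=0),axis=1))
ex=(s[0]+s[1]-s[2]-s[3]);ex/=np.linalg.norm(ex); print('ex',ex,np.arctan2(ex[1],ex[0]),'origin',s.mean(0)-ex*92.5)
print('disc',ray(c,*ts((261,437)),104),ray(c,*ts((216,437)),104),ray(c,*ts((306,437)),104))
k=[ray(c,*ts(p),112)[:2] for p in [(230,447),(284,424)]]; print('key',k,np.linalg.norm(k[0]-k[1]),(k[0]+k[1])/2); d=k[0]-k[1]; print('kang',np.arctan2(d[1],d[0])-np.arctan2(ex[1],ex[0]))
c=cam('scene'); ss=lambda p:((p[0]+.5)/3.2-.5+215,(p[1]+.5)/3.2-.5+200)
s2=np.array([ray(c,*ss(p),18)[:2] for p in [(302,588),(18,267),(388,38),(684,262)]]);print('scene tray',s2.round())
print('scene disc',ray(c,*ss((473,108)),104)); 
k=[ray(c,*ss(p),112)[:2] for p in [(450,89),(499,104)]]; print('key',k,np.linalg.norm(k[0]-k[1]));d=k[0]-k[1]; print(np.arctan2(d[1],d[0])-np.arctan2(ex[1],ex[0]))
t=np.array([ray(c,*ss(p),70)[:2] for p in [(100,250),(233,160),(480,372),(340,490)]]); print('tin',t.round(),t.mean(0))
sh=lambda p:((p[0]+.5)/10-.5+200,(p[1]+.5)/10-.5+120)
t=np.array([ray(c,*sh(p),64)[:2] for p in [(280,185),(320,103),(370,107),(330,193)]]); print('wing',t.round(),t.mean(0))
E
```

```text
wing [[ 512. -232.]
 [ 520. -241.]
 [ 491. -269.]
 [ 483. -259.]] [ 501.56063632 -250.37275451]
wing len dirs [29.60769707 26.81274268] [28.21918929 27.61388538] [-7.18147027  8.97417961]
lip [[ 563. -217.]
 [ 557. -225.]
 [ 530. -195.]
 [ 536. -189.]] [ 546.65374865 -206.46696803]
62.937324904417416 0.7720580498086431
tin [[652. 389.]
 [688. 194.]
 [579. 165.]
 [545. 365.]] [616.17336693 278.48236188] [198.78750747 112.83638089 202.77744283]
tray [[677. 398.]
 [722. 145.]
 [395.  88.]
 [352. 342.]] [536.42812534 243.20060386] [257.58107767 332.26320965 257.49249404]
ex [0.98533306 0.17064221] 0.17148140040714083 origin [445.28481741 227.41619957]
disc [443.98819543 228.07682489 104.        ] [444.59498662 254.54036546 104.        ] [443.38209341 201.64334106 104.        ]
key [array([438.55393088, 243.74989291]), array([451.06866126, 212.46867211])] 33.69173861647419 [444.81129607 228.10928251]
kang 1.7798830901884855
scene tray [[680. 401.]
 [726. 147.]
 [399.  92.]
 [353. 344.]]
scene disc [449.4199597  231.61806437 104.        ]
key [array([457.69672691, 217.36318679]), array([438.98282285, 241.69139439])] 30.693189634780886
-1.0865847296457645
tin [[691. 194.]
 [586. 173.]
 [545. 366.]
 [652. 386.]] [618.35106394 279.52789427]
wing [[ 523. -238.]
 [ 496. -268.]
 [ 485. -259.]
 [ 512. -229.]] [ 504.16351016 -248.45712036]
```

```bash
cat >> h.py <<'E'
def plan(p,a,T=None):
    T=pose() if T is None else T
    R=np.c_[[np.cos(a),np.sin(a),0],[0,0,-1],[-np.sin(a),np.cos(a),0]]
    d=T[:3,:3].T@(np.array(p)-T[:3,3])/10; r=Ro.from_matrix(T[:3,:3].T@R).as_rotvec()
    print('delta',d.round(3).tolist(),'rot',r.round(4).tolist())
def st():
    o=ctrl.get_obs(); T=pose(); print('t',round(o['t'],2),'p',o['ee_pos'].round(1),'a',round(np.arctan2(T[1,0],T[0,0]),4),'F',o['ft_force'].round(2),'M',o['moment'].round(3),'w',round(o['width'],1),'q6',o['qpos'][5].round(3))
E
python3 -c "
from h import *
plan([445,228.5,225],0.40)"
```

```text
delta [-27.881, -0.26, -36.153] rot [0.0005, 0.882, -0.0011]
```

Request:
carry_out(delta_pos=[[-27.9,-0.26,-36.15],[-27.9,-0.26,-36.15],[-27.9,-0.26,-36.15],[-27.9,-0.26,-36.15],[-27.9,-0.26,-36.15],[-27.9,-0.26,-36.15],[-27.9,-0.26,-36.15],[-27.9,-0.26,-36.15],[-27.9,-0.26,-36.15],[-27.9,-0.26,-36.15],[-27.9,-0.26,-36.15],[-27.9,-0.26,-36.15]], rotation=[[0,0.88,0],[0,0.88,0],[0,0.88,0],[0,0.88,0],[0,0.88,0],[0,0.88,0],[0,0.88,0],[0,0.88,0],[0,0.88,0],[0,0.88,0],[0,0.88,0],[0,0.88,0]])

```text
t: 1.15
ee_pos: [448.3, 224.0, 225.4]
orientation: [-1.55, -0.312, 0.31]
ft_force: [0.1, 0.3, -0.7]
width: 87.6
```

Request:
carry_out(delta_pos=[[0,0,0],[0,0,0],[0,0,0],[0,0,0]], rotation=[[0,0,0],[0,0,0],[0,0,0],[0,0,0]])

```text
t: 1.48
ee_pos: [444.2, 229.8, 225.1]
orientation: [-1.547, -0.317, 0.317]
ft_force: [-0.4, -0.2, -0.2]
width: 87.8
```

```bash
python3 - <<'E'
from h import *
st(); T=pose(); np.save('T1.npy',T); im=ctrl.get_image('wrist'); save('w1',im); save('w1z',cv2.resize(im[90:290,160:350],None,fx=3,fy=3,interpolation=cv2.INTER_CUBIC))
E
```

```text
t 1.48 p [444.2 229.8 225.1] a 0.4041 F [-0.44 -0.16 -0.15] M [-0.014  0.003 -0.031] w 87.8 q6 0.049
```

View pics/w1z.png

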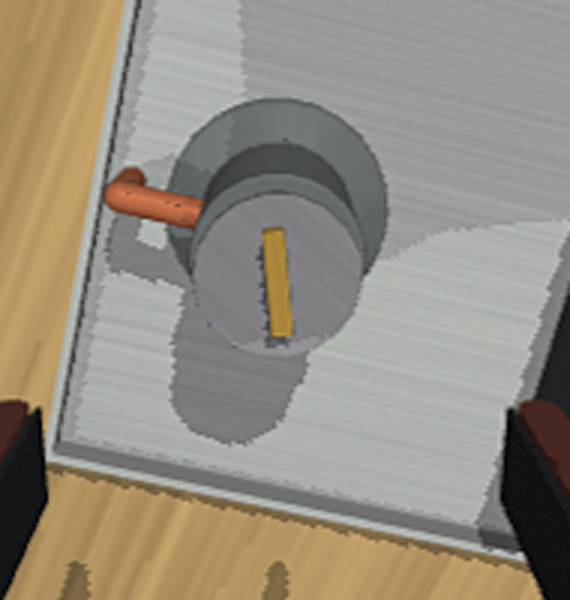

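View pics/w1.png

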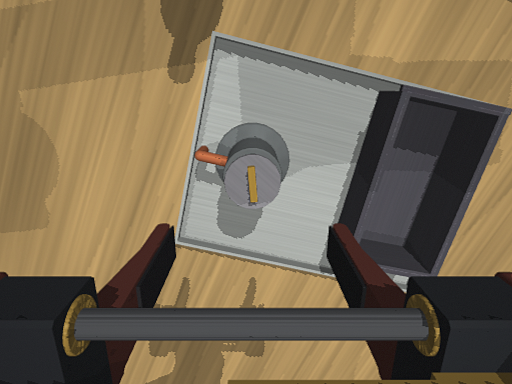

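```bash
python3 - <<'E'
from h import *
T=np.load('T1.npy'); c=cam('wrist',T)
z=lambda p:((p[0]+.5)/3-.5+160,(p[1]+.5)/3-.5+90)
k=np.array([ray(c,*z(p),112)[:2] for p in [(262,231),(284,229),(292,334),(272,337)]]); print(k.round(1),k.mean(0))
for a,b in ((0,3),(1,2)):
    d=k[a]-k[b]; print(np.linalg.norm(d),np.arctan2(d[1],d[0])%np.pi, np.arctan2(d[1],d[0])%np.pi-.1715)
for zz in (103,104,105): print('disc',ray(c,*z((278,273)),zz), np.linalg.norm(ray(c,*z((193,273)),zz)-ray(c,*z((362,273)),zz)))
print([ray(c,*p,70).round() for p in [(402,86),(511,109),(432,278)]])
print([ray(c,*p,18).round() for p in [(213,32),(178,243)]])
E
```

```text
[[434.9 243.9]
 [440.8 247.1]
 [456.5 217. ]
 [451.1 213.7]] [445.83130993 230.42371004]
34.31191380214804 2.0630401499022115 1.8915401499022115
33.90073472551593 2.052630473147826 1.881130473147826
disc [445.67236662 231.2095928  103.        ] 53.577528185542064
disc [445.55273732 231.47854512 104.        ] 53.38952555704574
disc [445.43310802 231.74749745 105.        ] 53.201522928549494
[array([545., 367.,  70.]), array([656., 391.,  70.]), array([691., 196.,  70.])]
[array([351., 344.,  18.]), array([400.,  91.,  18.])]
```

```bash
python3 -c "
from h import *
plan([503,-249,170],-0.805)"
```

```text
delta [-13.431, 5.518, -46.336] rot [0.0001, 1.2092, -0.0003]
```

Request:
carry_out(delta_pos=[[-13.4,5.5,-46.3],[-13.4,5.5,-46.3],[-13.4,5.5,-46.3],[-13.4,5.5,-46.3],[-13.4,5.5,-46.3],[-13.4,5.5,-46.3],[-13.4,5.5,-46.3],[-13.4,5.5,-46.3],[-13.4,5.5,-46.3],[-13.4,5.5,-46.3],[-13.4,5.5,-46.3],[-13.4,5.5,-46.3]], rotation=[[0,1.209,0],[0,1.209,0],[0,1.209,0],[0,1.209,0],[0,1.209,0],[0,1.209,0],[0,1.209,0],[0,1.209,0],[0,1.209,0],[0,1.209,0],[0,1.209,0],[0,1.209,0]])

```text
t: 2.53
ee_pos: [503.5, -252.3, 170.0]
orientation: [-1.478, 0.63, -0.631]
ft_force: [-0.1, -0.3, -0.2]
width: 88.0
```

Request:
carry_out(delta_pos=[[0,0,0],[0,0,0],[0,0,0],[0,0,0],[0,0,0]], rotation=[[0,0,0],[0,0,0],[0,0,0],[0,0,0],[0,0,0]])

```text
t: 2.95
ee_pos: [503.0, -248.2, 170.5]
orientation: [-1.478, 0.629, -0.629]
ft_force: [0.6, 0.3, -0.5]
width: 87.7
```

```bash
python3 - <<'E'
from h import *
st(); T=pose(); np.save('T2.npy',T); im=ctrl.get_image('wrist'); save('w2',im); save('w2z',cv2.resize(im[90:290,160:350],None,fx=3,fy=3,interpolation=cv2.INTER_CUBIC))
E
```

```text
t 2.95 p [ 503.  -248.2  170.5] a -0.8048 F [ 0.61  0.29 -0.54] M [-0.069  0.136 -0.012] w 87.7 q6 0.325
```

View pics/w2z.png

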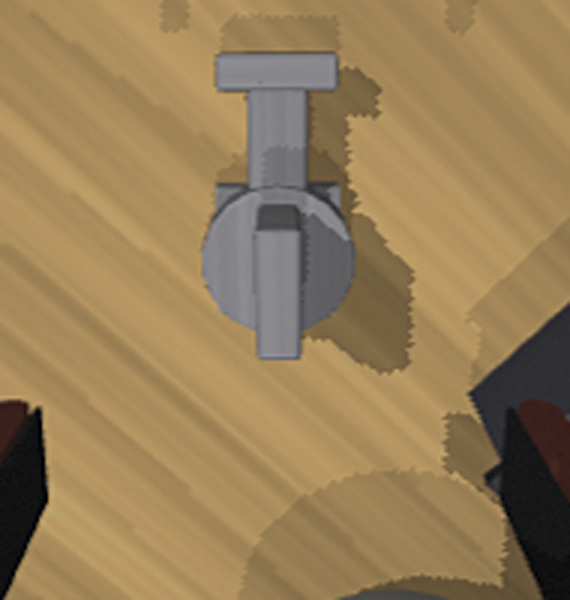

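```bash
python3 - <<'E'
from h import *
T=np.load('T2.npy'); c=cam('wrist',T)
z=lambda p:((p[0]+.5)/3-.5+160,(p[1]+.5)/3-.5+90)
k=np.array([ray(c,*z(p),64)[:2] for p in [(257,230),(299,230),(301,358),(257,358)]]); print(k.round(1),k.mean(0)); 
d=(k[0]+k[1]-k[2]-k[3])/2; print(np.linalg.norm(d),np.arctan2(d[1],d[0]),np.linalg.norm(k[0]-k[1]))
l=ray(c,*z((277,71)),24)[:2]; d=l-k.mean(0); print(l,np.linalg.norm(d),np.arctan2(d[1],d[0]))
print('disc',ray(c,*z((278,258)),26), np.linalg.norm(ray(c,*z((203,258)),26)-ray(c,*z((353,258)),26)))
for zz in(0,60,80): print('obj in tool',T[:3,:3].T@(ray(c,*z((472,390)),zz)-T[:3,3]))
plan([*k.mean(0),170],-.805)
E
```

```text
[[ 512.8 -231.5]
 [ 521.4 -240.4]
 [ 492.9 -269.2]
 [ 483.4 -259.4]] [ 502.640683   -250.13481207]
40.576240306829156 0.7753145998737623 12.405390906843794
[ 547.80349432 -206.09607495] 63.080027694678584 0.7727973205054205
disc [ 503.47163176 -249.32373294   26.        ] 51.032723434696614
obj in tool [ 76.25704042 170.48013707 -60.49421976]
obj in tool [ 62.48736924 110.48381693 -34.32496413]
obj in tool [ 57.89747885  90.48504355 -25.60187891]
delta [0.097, 0.055, -0.149] rot [-0.0001, -0.0, 0.0]
```

Request:
carry_out(delta_pos=[[0.1,4,-0.1],[0.1,8,-0.1],[0.1,11,-0.1],[0.1,12.5,-0.1],[0.1,13.4,-0.1],[0.1,13.9,-0.1],[0.1,13.9,-0.1],[0.1,13.9,-0.1]], rotation=[[0,-0.008,0],[0,-0.008,0],[0,-0.008,0],[0,-0.008,0],[0,-0.008,0],[0,-0.008,0],[0,-0.008,0],[0,-0.008,0]])

```text
t: 3.67
ee_pos: [503.6, -251.3, 32.2]
orientation: [-1.479, 0.623, -0.625]
ft_force: [-0.3, 0.0, 0.4]
width: 87.9
```

Request:
carry_out(delta_pos=[[0,0,0],[0,0,0],[0,0,0],[0,0,0],[0,0,0],[0,0,0],[0,0,0],[0,0,0],[0,0,0],[0,0,0],[0,0,0],[0,0,0]], rotation=[[0,0,0],[0,0,0],[0,0,0],[0,0,0],[0,0,0],[0,0,0],[0,0,0],[0,0,0],[0,0,0],[0,0,0],[0,0,0],[0,0,0]], hand=255)

```text
t: 4.67
ee_pos: [502.7, -251.2, 31.2]
orientation: [-1.479, 0.625, -0.624]
ft_force: [0.1, 0.6, 0.9]
width: 14.0
```

```bash
python3 - <<'E'
from h import *
st()
E
```

```text
t 4.67 p [ 502.7 -251.2   31.2] a -0.799 F [0.14 0.63 0.94] M [-0.04   0.142  0.015] w 14.0 q6 0.315
```

Request:
carry_out(delta_pos=[[0,-1,0],[0,-4,0],[0,-8,0],[0,-12,0],[0,-15,0],[0,-17,0],[0,-17,0],[0,-17,0],[0,-17,0]], rotation=[[0,0,0],[0,0,0],[0,0,0],[0,0,0],[0,0,0],[0,0,0],[0,0,0],[0,0,0],[0,0,0]])

```text
t: 5.42
ee_pos: [501.7, -250.6, 199.9]
orientation: [-1.479, 0.626, -0.622]
ft_force: [0.1, -0.0, -2.7]
width: 14.0
```

```bash
python3 - <<'E'
from h import *
st(); T=pose(); np.save('T3.npy',T); im=ctrl.get_image('wrist'); save('w3',im); save('w3z',cv2.resize(im[90:290,160:350],None,fx=3,fy=3,interpolation=cv2.INTER_CUBIC))
plan([445,230,200],2.057-np.pi/2)
E
```

```text
t 5.42 p [ 501.7 -250.6  199.9] a -0.799 F [ 0.08 -0.04 -2.73] M [-0.033  0.157 -0.07 ] w 14.0 q6 0.315
delta [-38.381, 0.031, 29.462] rot [-0.0012, -1.2852, -0.0036]
```

View pics/w3z.png

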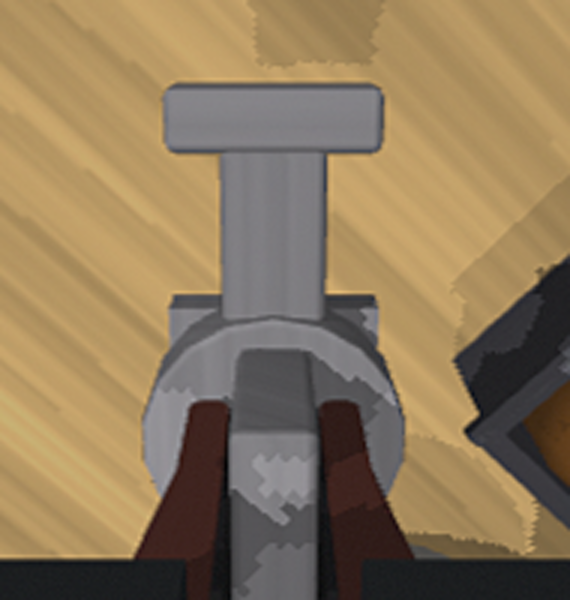

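```bash
python3 - <<'E'
from h import *
i=ctrl.camera_info('wrist'); M=np.array(i['T_tool_cam']); f=192/np.tan(np.radians(i['fov_y'])/2)
def r(p,y):
    u,v=(p[0]+.5)/3-.5+160,(p[1]+.5)/3-.5+90
    d=M[:3,:3]@[(u-i['cx'])/f,(v-i['cy'])/f,1]; o=M[:3,3]; return (o+d*(y-o[1])/d[1]).round(1)
print('wing front top',r((230,431),-32.8),r((320,431),-32.8))
print('lip',r((163,90),7.2),r((383,90),7.2),r((273,152),7.2),r((273,86),7.2))
print('disc',r((143,430),5.2),r((405,430),5.2),r((273,318),5.2))
E
```

```text
wing front top [ -6.9 -32.8  21.4] [  6.8 -32.8  21.4]
lip [-20.    7.2  68.7] [19.2  7.2 68.7] [-0.4  7.2 57.7] [-0.4  7.2 69.4]
disc [-26.1   5.2   3. ] [25.7  5.2  3. ] [-0.4  5.2 26.4]
```

Request:
carry_out(delta_pos=[[-38.4,0,29.5],[-38.4,0,29.5],[-38.4,0,29.5],[-38.4,0,29.5],[-38.4,0,29.5],[-38.4,0,29.5],[-38.4,0,29.5],[-38.4,0,29.5],[-38.4,0,29.5],[-38.4,0,29.5],[-38.4,0,29.5],[-38.4,0,29.5]], rotation=[[0,-1.285,0],[0,-1.285,0],[0,-1.285,0],[0,-1.285,0],[0,-1.285,0],[0,-1.285,0],[0,-1.285,0],[0,-1.285,0],[0,-1.285,0],[0,-1.285,0],[0,-1.285,0],[0,-1.285,0]])

```text
t: 6.47
ee_pos: [444.7, 232.6, 199.4]
orientation: [-1.536, -0.382, 0.386]
ft_force: [0.1, -0.3, -3.8]
width: 13.8
```

Request:
carry_out(delta_pos=[[0,0,0],[0,0,0],[0,0,0],[0,0,0],[0,0,0],[0,0,0]], rotation=[[0,0,0],[0,0,0],[0,0,0],[0,0,0],[0,0,0],[0,0,0]])

```text
t: 6.97
ee_pos: [446.6, 228.7, 201.1]
orientation: [-1.537, -0.379, 0.38]
ft_force: [-0.1, -0.3, -2.6]
width: 13.7
```

```bash
python3 - <<'E'
from h import *
st(); plan([445.8,230.5,148],2.057-np.pi/2)
im=ctrl.get_image('scene'); save('s4',cv2.resize(im[180:384,215:435],None,fx=2.8,fy=2.8,interpolation=cv2.INTER_CUBIC))
E
```

```text
t 6.97 p [446.6 228.7 201.1] a 0.4843 F [-0.06 -0.28 -2.64] M [-0.063  0.067  0.018] w 13.7 q6 -0.035
delta [0.019, 5.308, 0.199] rot [0.0001, -0.0019, -0.0005]
```

View pics/s4.png

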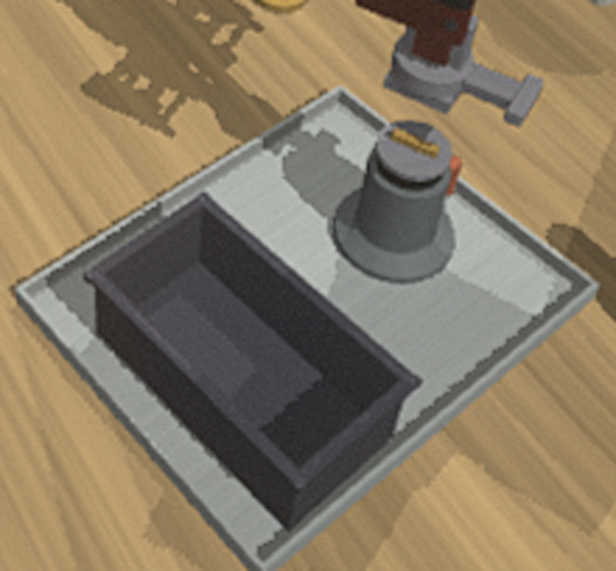

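Request:
carry_out(delta_pos=[[0,2,0.2],[0,4,0.2],[0,5,0.2],[0,5.3,0.2],[0,5.3,0.2],[0,5.3,0.2],[0,5.3,0.2]], rotation=[[0,-0.002,0],[0,-0.002,0],[0,-0.002,0],[0,-0.002,0],[0,-0.002,0],[0,-0.002,0],[0,-0.002,0]])

```text
t: 7.6
ee_pos: [446.2, 231.7, 149.2]
orientation: [-1.536, -0.384, 0.381]
ft_force: [0.1, -0.3, -2.7]
width: 13.8
```

Request:
carry_out(delta_pos=[[0,0,0],[0,0,0]], rotation=[[0,0,0],[0,0,0]])

```text
t: 7.77
ee_pos: [445.9, 231.7, 149.0]
orientation: [-1.536, -0.384, 0.382]
ft_force: [0.5, -0.7, -3.2]
width: 13.8
```

Request:
carry_out(delta_pos=[[0,0,0],[0,0,0]], rotation=[[0,0,0],[0,0,0]])

```text
t: 7.93
ee_pos: [445.6, 231.6, 148.6]
orientation: [-1.537, -0.383, 0.382]
ft_force: [0.6, 0.0, -3.3]
width: 13.7
```

```bash
python3 - <<'E'
from h import *
st(); plan([445.8,230.5,146],2.057-np.pi/2)
im=ctrl.get_image('scene'); save('s5',cv2.resize(im[180:300,315:435],None,fx=5,fy=5,interpolation=cv2.INTER_CUBIC))
E
```

```text
t 7.93 p [445.6 231.6 148.6] a 0.4881 F [ 0.62  0.05 -3.32] M [-0.075 -0.021 -0.024] w 13.7 q6 -0.033
delta [-0.036, 0.258, -0.103] rot [0.0, 0.0019, 0.0005]
```

View pics/s5.png

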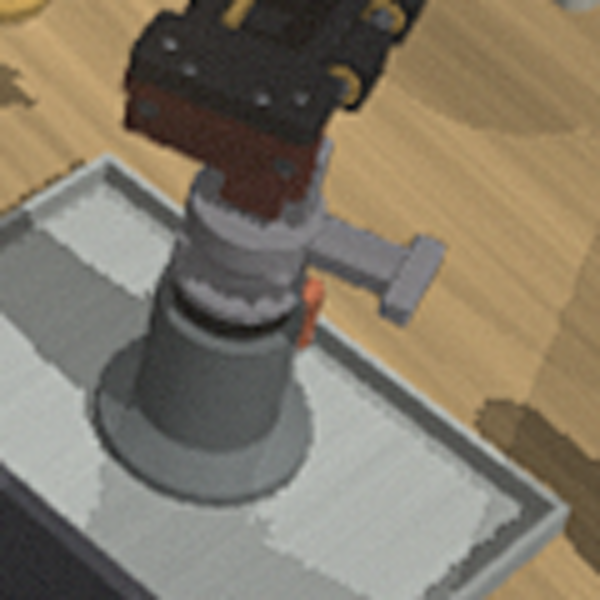

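Request:
carry_out(delta_pos=[[0,0.1,-0.06],[0,0.2,-0.06],[0,0.3,-0.06],[0,0.4,-0.06],[0,0.4,-0.06]], rotation=[[0,0,0],[0,0,0],[0,0,0],[0,0,0],[0,0,0]])

```text
t: 8.4
ee_pos: [445.6, 230.9, 144.0]
orientation: [-1.537, -0.382, 0.383]
ft_force: [0.2, 0.3, -2.5]
width: 13.9
```

Request:
carry_out(delta_pos=[[0,0.05,0],[0,0.1,0],[0,0.1,0]], rotation=[[0,0,0],[0,0,0],[0,0,0]])

```text
t: 8.65
ee_pos: [445.8, 230.9, 143.2]
orientation: [-1.537, -0.382, 0.383]
ft_force: [-0.6, -0.9, -3.6]
width: 14.0
```

Request:
carry_out(delta_pos=[[0,0.05,0],[0,0.1,0],[0,0.1,0]], rotation=[[0,0,0],[0,0,0],[0,0,0]])

```text
t: 8.9
ee_pos: [445.7, 230.9, 142.2]
orientation: [-1.537, -0.383, 0.383]
ft_force: [0.4, -0.4, -3.0]
width: 13.8
```

Request:
carry_out(delta_pos=[[0,0.05,0],[0,0.1,0],[0,0.1,0]], rotation=[[0,0,0],[0,0,0],[0,0,0]])

```text
t: 9.15
ee_pos: [445.8, 230.9, 141.2]
orientation: [-1.537, -0.383, 0.383]
ft_force: [0.1, -0.3, -3.6]
width: 13.8
```

Request:
carry_out(delta_pos=[[0,0.05,0],[0,0.1,0],[0,0.1,0]], rotation=[[0,0,0],[0,0,0],[0,0,0]])

```text
t: 9.4
ee_pos: [445.8, 230.9, 140.2]
orientation: [-1.537, -0.382, 0.383]
ft_force: [-0.2, -0.1, -3.2]
width: 14.0
```

Request:
carry_out(delta_pos=[[0,0.05,0],[0,0.1,0],[0,0.15,0],[0,0.15,0]], rotation=[[0,0,0],[0,0,0],[0,0,0],[0,0,0]])

```text
t: 9.73
ee_pos: [445.7, 231.0, 138.7]
orientation: [-1.537, -0.382, 0.383]
ft_force: [-0.2, 0.2, -2.6]
width: 13.8
```

Request:
carry_out(delta_pos=[[0,0.05,0],[0,0.1,0],[0,0.1,0]], rotation=[[0,0,0],[0,0,0],[0,0,0]])

```text
t: 9.98
ee_pos: [445.7, 230.9, 137.7]
orientation: [-1.537, -0.382, 0.383]
ft_force: [-0.5, 0.4, -3.3]
width: 13.8
```

Request:
carry_out(delta_pos=[[0,0.05,0],[0,0.1,0],[0,0.1,0]], rotation=[[0,0,0],[0,0,0],[0,0,0]])

```text
t: 10.23
ee_pos: [445.8, 230.9, 136.7]
orientation: [-1.537, -0.382, 0.383]
ft_force: [0.1, -0.9, -3.1]
width: 13.8
```

Request:
carry_out(delta_pos=[[0,0.05,0],[0,0.05,0]], rotation=[[0,0,0],[0,0,0]])

```text
t: 10.4
ee_pos: [445.8, 230.9, 136.2]
orientation: [-1.537, -0.383, 0.383]
ft_force: [-0.1, -0.5, -3.6]
width: 14.0
```

Request:
carry_out(delta_pos=[[0,0.05,0],[0,0.05,0]], rotation=[[0,0,0],[0,0,0]])

```text
t: 10.57
ee_pos: [445.8, 230.9, 135.7]
orientation: [-1.537, -0.382, 0.383]
ft_force: [0.2, -0.1, -2.2]
width: 14.2
```

Request:
carry_out(delta_pos=[[0,0.04,0],[0,0.04,0]], rotation=[[0,0,0],[0,0,0]])

```text
t: 10.73
ee_pos: [445.8, 231.0, 135.6]
orientation: [-1.537, -0.383, 0.383]
ft_force: [-1.9, -0.7, 0.6]
width: 14.3
```

Request:
carry_out(delta_pos=[[0,0,0],[0,0.01,0],[0,0.03,0],[0,0.05,0],[0,0.07,0],[0,0.07,0]], rotation=[[0,0.06,0],[0,0.12,0],[0,0.18,0],[0,0.24,0],[0,0.3,0],[0,0.3,0]])

```text
t: 11.23
ee_pos: [445.6, 230.6, 135.0]
orientation: [-1.566, -0.146, 0.147]
ft_force: [-2.9, -2.9, 5.3]
width: 13.9
```

```bash
python3 - <<'E'
from h import *
st()
E
```

```text
t 11.23 p [445.6 230.6 135. ] a 0.1862 F [-2.91 -2.92  5.29] M [-0.668  0.465  0.044] w 13.9 q6 0.268
```

Request:
carry_out(delta_pos=[[0,0.01,0],[0,0.03,0],[0,0.05,0],[0,0.07,0],[0,0.08,0],[0,0.08,0]], rotation=[[0,0.06,0],[0,0.12,0],[0,0.18,0],[0,0.24,0],[0,0.3,0],[0,0.3,0]])

```text
t: 11.73
ee_pos: [445.9, 230.7, 134.2]
orientation: [-1.57, 0.088, -0.088]
ft_force: [-1.0, -3.3, 4.8]
width: 13.4
```

```bash
python3 - <<'E'
from h import *
st(); 
im=ctrl.get_image('scene'); save('s6',cv2.resize(im[180:300,315:435],None,fx=5,fy=5,interpolation=cv2.INTER_CUBIC))
E
```

```text
t 11.73 p [445.9 230.7 134.2] a -0.1119 F [-0.99 -3.3   4.84] M [-0.789  0.298  0.07 ] w 13.4 q6 0.567
```

View pics/s6.png

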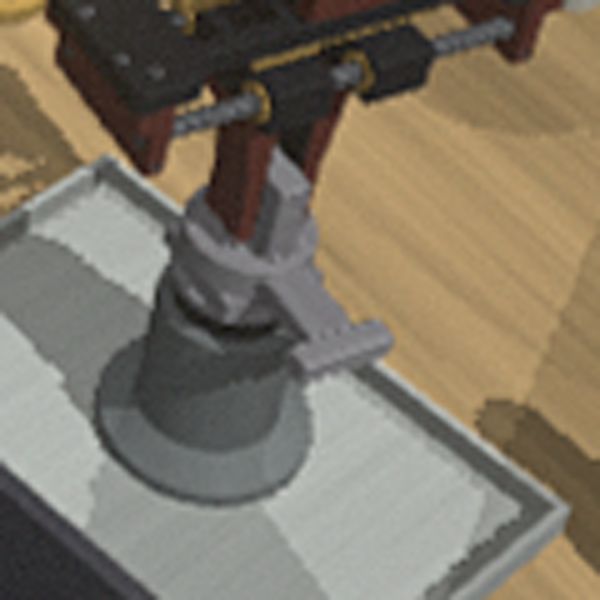

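Request:
carry_out(delta_pos=[[0,0.01,0],[0,0.03,0],[0,0.05,0],[0,0.065,0],[0,0.08,0],[0,0.1,0],[0,0.115,0],[0,0.13,0],[0,0.15,0],[0,0.17,0],[0,0.17,0]], rotation=[[0,0.06,0],[0,0.12,0],[0,0.18,0],[0,0.24,0],[0,0.3,0],[0,0.36,0],[0,0.42,0],[0,0.48,0],[0,0.54,0],[0,0.6,0],[0,0.6,0]])

```text
t: 12.7
ee_pos: [446.4, 230.5, 132.5]
orientation: [-1.499, 0.555, -0.558]
ft_force: [0.1, -5.7, 3.2]
width: 14.1
```

```bash
python3 - <<'E'
from h import *
st(); 
E
```

```text
t 12.7 p [446.4 230.5 132.5] a -0.7112 F [ 0.14 -5.74  3.18] M [-1.235 -0.04   0.087] w 14.1 q6 1.166
```

Request:
carry_out(delta_pos=[[0,0.01,0],[0,0.03,0],[0,0.05,0],[0,0.065,0],[0,0.08,0],[0,0.1,0],[0,0.115,0],[0,0.13,0],[0,0.15,0],[0,0.16,0],[0,0.16,0],[0,0.16,0]], rotation=[[0,0.06,0],[0,0.12,0],[0,0.18,0],[0,0.24,0],[0,0.3,0],[0,0.36,0],[0,0.42,0],[0,0.48,0],[0,0.54,0],[0,0.574,0],[0,0.574,0],[0,0.574,0]])

```text
t: 13.7
ee_pos: [446.7, 230.0, 130.9]
orientation: [-1.332, 0.992, -0.996]
ft_force: [1.8, -8.6, 3.3]
width: 13.6
```

```bash
python3 - <<'E'
from h import *
st(); T=pose(); np.save('T7.npy',T); im=ctrl.get_image('wrist'); save('w7',im)
im=ctrl.get_image('scene'); save('s7',cv2.resize(im[180:384,215:435],None,fx=2.8,fy=2.8,interpolation=cv2.INTER_CUBIC))
E
```

```text
t 13.7 p [446.7 230.  130.9] a -1.2819 F [ 1.83 -8.6   3.34] M [-1.821 -0.368  0.148] w 13.6 q6 1.737
```

View pics/w7.png

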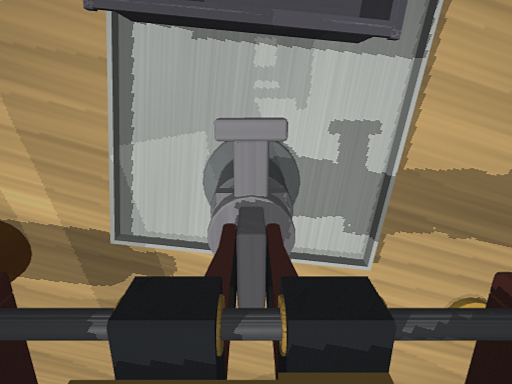

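View pics/s7.png

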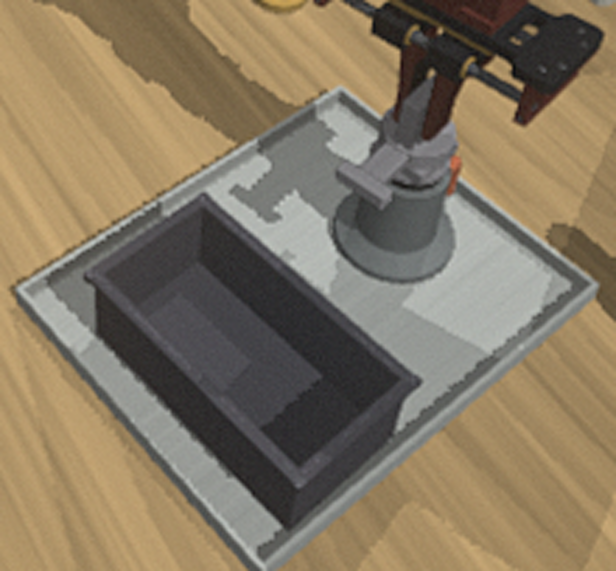

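Request:
carry_out(delta_pos=[[0.03,0,0],[0.06,0,0],[0.06,0,0]], rotation=[[0,0,0],[0,0,0],[0,0,0]])

```text
t: 14.05
ee_pos: [446.7, 229.9, 130.9]
orientation: [-1.332, 0.993, -0.995]
ft_force: [2.0, -4.1, 3.1]
width: 13.9
```

Request:
carry_out(delta_pos=[[0,0,0],[0,0,0],[0,0,0],[0,0,0],[0,0,0],[0,0,0],[0,0,0],[0,0,0]], rotation=[[0,0,0],[0,0,0],[0,0,0],[0,0,0],[0,0,0],[0,0,0],[0,0,0],[0,0,0]], hand=90)

```text
t: 14.72
ee_pos: [445.9, 230.4, 130.5]
orientation: [-1.331, 0.997, -0.997]
ft_force: [-0.5, 0.8, 0.4]
width: 56.4
```

```bash
python3 - <<'E'
from h import *
st()
E
```

```text
t 14.72 p [445.9 230.4 130.5] a -1.2859 F [-0.52  0.83  0.4 ] M [-0.049  0.158  0.01 ] w 56.4 q6 1.739
```

Request:
carry_out(delta_pos=[[0,-1,0],[0,-3,0],[0,-6,0],[0,-9,0],[0,-11,0],[0,-12,0],[0,-12,0],[0,-12,0],[0,-12,0],[0,-12,0]], rotation=[[0,0,0],[0,0,0],[0,0,0],[0,0,0],[0,0,0],[0,0,0],[0,0,0],[0,0,0],[0,0,0],[0,0,0]])

```text
t: 15.55
ee_pos: [445.1, 229.9, 249.0]
orientation: [-1.333, 0.998, -0.996]
ft_force: [0.3, -0.0, -0.4]
width: 56.7
```

```bash
python3 - <<'E'
from h import *
st(); T=pose(); np.save('T8.npy',T); im=ctrl.get_image('wrist'); save('w8',cv2.resize(im[0:290,100:400],None,fx=2,fy=2,interpolation=cv2.INTER_CUBIC))
im=ctrl.get_image('scene'); save('s8',cv2.resize(im[180:384,215:435],None,fx=2.8,fy=2.8,interpolation=cv2.INTER_CUBIC))
E
```

```text
t 15.55 p [445.1 229.9 249. ] a -1.286 F [ 0.29 -0.03 -0.42] M [-0.059  0.159 -0.036] w 56.7 q6 1.739
```

View pics/w8.png

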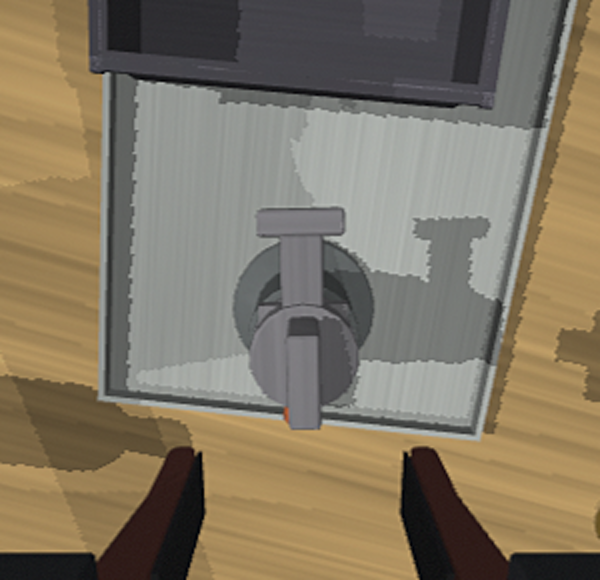

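View pics/s8.png

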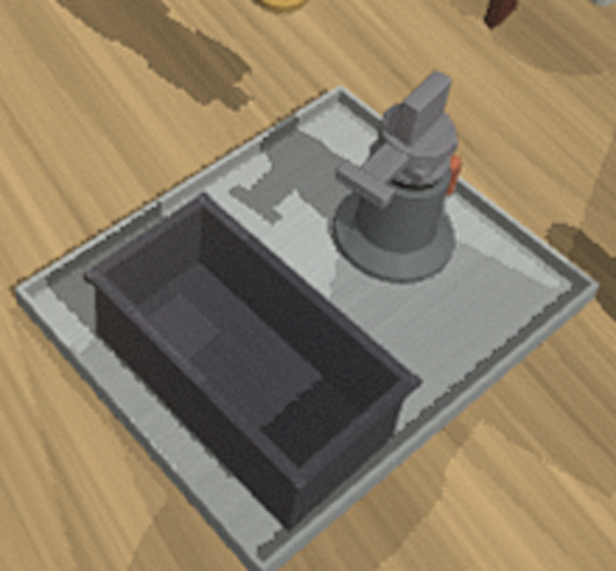

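```bash
python3 - <<'E'
from h import *
T=np.load('T8.npy'); c=cam('wrist',T); z=lambda p:((p[0]+.5)/2-.5+100,(p[1]+.5)/2-.5)
H=99.5
w=np.array([ray(c,*z(p),H+64)[:2] for p in [(288,335),(318,335),(321,428),(290,429)]]); d=(w[0]+w[1]-w[2]-w[3]); wa=np.arctan2(d[1],d[0])
l=ray(c,*z((300.5,221)),H+24)[:2]; d=l-w.mean(0); la=np.arctan2(d[1],d[0])
print(w.mean(0),wa,l,la)
t=np.array([ray(c,*z(p),70)[:2] for p in [(90,70),(494,106)]]); e=(t[1]-t[0])/np.linalg.norm(t[1]-t[0]); tc=t.mean(0)+np.array([-e[1],e[0]])*55
print(t.round(),tc, np.linalg.norm(t[1]-t[0]))
for a in (wa,la,.285):
  for ctr in (tc,[618,281]):
    v=np.array(ctr)-w.mean(0); print(round(a,3),(-np.sin(a)*v[0]+np.cos(a)*v[1]).round(1))
print('disc',ray(c,*z((304,357)),H+26))
E
```

```text
[446.99306129 230.23976191] 0.31148544750996704 [507.20222544 249.5887479 ] 0.3109386732931941
[[544. 369.]
 [585. 171.]] [618.5785499  281.24245036] 202.7436127681262
0.311 -4.0
0.311 -4.1
0.311 -3.9
0.311 -4.0
0.285 0.7
0.285 0.6
disc [447.24881605 230.32415491 125.5       ]
```

```bash
python3 -c "
from h import *
st(); print(ctrl.close_job())"
```

```text
t 15.65 p [445.3 230.1 249.3] a -1.286 F [ 0.59 -0.07 -0.32] M [-0.009  0.172 -0.027] w 57.0 q6 1.739
the job is handed in; nothing more can be done
None
```

The job is handed in at 15.65 s, well inside the 72 s limit; no verdict was reported.

I gripped the head by its wing and lowered it, spout to the left, onto the riser's key. It dropped in on the first try, touching down with its underside about 104.5 mm above the stand's origin. I then screwed it clockwise about 1.77 rad (0.28 turn), following the thread down, let go, and lifted the gripper 12 cm clear.

- **Forces:** The highest readings I saw were about 8 N vertically and 9 N sideways. I only read the force at the end of each move, so peaks in between were not seen.
- **Height:** The underside ended at about 99.5 mm, worked out from the tool height. The target is 96 to 101.8 mm.
- **Position:** In the last wrist picture the head sits about 1.5 mm from the axis I had measured, and it looks upright.
- **Aim:** In that picture the spout's line passes about 4 mm from the tin's centre, against the 18 mm allowed.
- **Tin:** The tin's measured centre matches the earlier wrist picture to within about 1 mm, so it has not visibly moved.

Two measurements disagreed. The picture puts the head's angle at 0.311 rad, while the tool's angle gave 0.285 rad, perhaps a small turn as I let go. The first key angle from the top camera (1.95 rad) was off from the scene and wrist cameras (2.06 rad), so I used 2.06.

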